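# Level the tilting drill fixture and fit its template

## Robot

A 7-joint arm with a two-finger parallel gripper is mounted at the origin on the work surface. World frame = base frame: x ahead of the robot, y to its left, z up, the work surface at z = 0. Lengths are in mm, angles in rad, forces in N, time in s.
With the tool pointing down it reaches from about 400 to 875 mm from the base axis. Payload 4.4 kg.
Tool frame: the origin (TCP) lies between the finger pads; the fingertips stand 17 mm ahead of it and the grasp point (between the pads) lies 2 mm behind it; z points along the fingers, y is the line along which they close (so a half turn about z gives the same grasp; the last joint's range is limited). The gripper opens to 85 mm and grips with 20 to 120 N. Pads are 22 mm wide; open, the fingers measure 114 mm over their backs; the gripper's body (76 mm by 85 mm) begins 54 mm behind the grasp point. The pads swing forward as they close: fully open they stand 13 mm farther back than shut.
Start: joints at [-1.369, 0.628, 0.038, 1.517, -0.027, 0.996, -0.02], TCP at [171.973, 626.852, 248.313] pointing down, gripper open.
Joint ranges: [-3.06, 3.06], [-0.37, 2.12], [-1.25, 1.32], [0.18, 2.47], [-1.1, 4.24], [0.23, 1.98], [-2.94, 2.94]. Speed limits (rad/s): [2.57, 2.57, 3.14, 3.14, 3.14, 3.14, 3.14].

## Interface

Orientations are given as [roll, pitch, yaw] about the fixed x, y, z axes, in that order (R = Rz(yaw) Ry(pitch) Rx(roll)).
In Python, from cell import sensors, get_image, ctrl gives the robot as it stands.
- The arm moves only by the tool send_rows, never from a script. Its argument "series" is a list of rows, each a list of 3 entries, a list of its own where there are three numbers: the finger opening in mm, from 0 to 85.4, then the shift along the world's x, y, z in units of 60 mm (1.0 is 60 mm), then the turn, a rotation vector about the world's x, y, z in units of 5 degrees (1.0 is 5 degrees). A call has 1 to 8 rows; each row shifts and turns the commanded pose from where the row before left it; what a row does not reach is not made up. A row lasts 1/8 s, in which the tool goes at most 62.5 mm and 10.7 degrees, less where a joint would pass 70% of its speed; a pose out of reach is approached as far as the arm can. A call is refused whole if a number of a shift passes 1 or a number of a turn 1, either way. A call with a gripper value outside its range is refused whole. The fingers move at their own pace and stop on an object; the grip force is fixed at half the most. Time passes only in rows, so rows that do not move let the fingers close. It gives the time, the measured TCP pose, the force, the opening and the grip force at its end, in the units of the state.
- sensors.read_state(): the state, without advancing time (a new reading comes with each control period).
- get_image(name): name is "scene" or "top" or "wrist"; returns a dict with "img" (400x640x3 uint8, red, green, blue), "depth" (400x640 float32, mm along the optical axis (not along the pixel's ray), 0 where there is no reading), "vfov" (degrees; the focal length in pixels is half the picture's height over the tangent of half this angle, whatever the lens; pixels are square), "cx", "cy" (the principal point, pixels), "world_to_cam" (4x4, takes a point from world to camera coordinates). Camera axes: x right, y down, z forward; pixel columns grow to the right and rows downward; lengths in mm; the calibration is good to about 2 mm. A picture is of the moment at which its call begins.
- ctrl.finish_job(): hands the job in; it is judged then, once.
The state is a dict: "clock": time; "qpos": joint angles; "qd": joint speeds; "tau": joint torques, N m; "eef_pos": TCP position; "tool_rot": TCP orientation; "force": force on the tool from outside, world axes, zero at the start; "torque": the same for the moment, N m; "width": finger opening in mm; "gripper_force": force on a finger pad.
Only numpy, scipy, OpenCV 4.12 (cv2) and the standard library are available. Lean on these libraries where they do the work, as an engineer would, in place of code of your own. Each camera call takes 0.05 s, during which the arm holds its last target. There are 200 camera calls.

## Task

Turn the crank of the tilting drill fixture until its hinged platform sits level, then lower the drilling template over the platform's two pins, gently and not dropped, until it rests flush on the platform. Leave the platform level and everything let go, and do not disturb the wrench, ring, jar and hammer on the bench.

Things in the scene. Friction and masses are not known exactly. Their poses are not given: they have to be found in the camera images.
- platform (a joint): Tilt of the aluminium platform about its hinge, rad: 0 is level, negative when the free (crank) edge hangs low. It starts hanging low. The platform is 150 mm along its hinge, 180 mm from hinge to free edge, 10 mm thick, with a 44 mm wide tongue that runs on to the crank screw, 230 mm from the hinge. Only the screw moves it.
- crank (a joint): Angle of the crank on the upright screw, rad; it grows when turned clockwise seen from above, which raises the free edge, by 0.0138 rad of tilt per rad of crank (20 mm rise per turn at the screw); at 0 the platform is level. Range -8.5 to 3.6. It turns with about 3 N at the knob and stays where it is left.
- crank_axis (a point): Fixed point on the crank's vertical axis, 133 mm above the bench, at half height of the crank knob. The steel crank arm sweeps 101 to 111 mm above the bench; its hub's top is at 114 mm.
- crank_knob (a point): Middle of the upright black crank knob, which spins freely: 19 mm diameter, 42 mm tall, from 112 to 154 mm above the bench, its centre line 50 mm from the crank axis. It goes round the crank axis at constant height.
- plate_center (a point): Middle of the platform's top face, half way between its two pins; 60 mm above the bench when level. z is the face's normal, y points from the hinge to the free edge and crank (crank axis 130 mm along +y). The two upright steel pins, 12 mm diameter, 22 mm tall, the top 7 mm tapered to 6 mm, stand on the face at y = -45 and +45 mm.
- fixture: Grey base of the drill fixture, fixed to the bench, 180 x 300 x 12 mm. Origin on the bench under the middle of the platform, y towards the crank (0, 130 mm). At the platform's free edge (y = 98 mm, x = -60 and +60 mm) stand two fixed steel setting blocks whose tops, at 60 mm, have the height of the level platform's top face.
- template: Loose steel drilling template on the bench: plate 130 x 110 x 8 mm, 0.5 kg. Origin at the centre of its underside, x along the 130 mm side. 16 mm holes for the pins at x = -45 and +45 mm (11 mm drill holes at y = -40 and +40 mm are not for the pins). A grip bar stands in its middle, 56 mm along x, 14 mm wide, from 8 to 48 mm height. It fits either way round.
- wrench: Bystander: flat steel wrench, 180 mm long, lying flat. Origin under its middle, x along it.
- steel_ring: Bystander: steel ring, 90 mm outside diameter, 14 mm tall, lying flat. Origin at the centre of its underside.
- jar: Bystander: jar, 60 mm diameter, 85 mm tall, standing. Origin at the centre of its underside.
- hammer: Bystander: hammer with wooden handle, 260 mm long, lying. Origin under its middle, x along the handle to the head.

How it is judged:
By the outcome, as a careful person would: the job done as asked, in the order asked, and still so for the second after the job is handed in, with the robot touching nothing.
It also fails if it takes over 67 s, if anything falls off the work surface, if the arm or the gripper's body presses on something with over 40 N, if the wrist force passes 120 N, or if a joint passes its speed limit or range.

## Working session

There is one attempt and no reset: what is moved stays moved. The work goes in short steps, Python scripts to look and compute and a tool call to move; the robot and the scene stay as the last step left them, time stands still between calls to the robot, and variables do not carry over. Pictures are saved under pics/ and viewed, at most 11 in all, crops included, and the job is handed in when it is done.

Besides the shell and the picture viewer there is one more tool, called by a JSON object that holds its "name" and its "arguments". send_rows: Moves the arm, as the interface text tells. Its arguments: {"type":"object","properties":{"series":{"type":"array"}},"required":["series"]}

```bash
mkdir -p pics; ls
cat > h.py <<'E'
import numpy as np, cv2
from cell import sensors,get_image,ctrl
def cam(n):
    d=get_image(n); d['f']=d['img'].shape[0]/2/np.tan(np.radians(d['vfov'])/2); d['T']=np.array(d['world_to_cam']); return d
def ray(d,u,v):
    R=d['T'][:3,:3]; t=d['T'][:3,3]
    r=R.T@np.array([(u-d['cx'])/d['f'],(v-d['cy'])/d['f'],1.]); return -R.T@t,r
def onz(d,u,v,z):
    o,r=ray(d,u,v); return o+r*(z-o[2])/r[2]
def pt(d,u,v):
    o,r=ray(d,u,v); return o+r*d['depth'][int(v),int(u)]
def proj(d,p):
    c=d['T'][:3,:3]@np.array(p)+d['T'][:3,3]; return d['f']*c[:2]/c[2]+[d['cx'],d['cy']]
def cloud(d):
    v,u=np.mgrid[0:400,0:640]; D=d['depth']
    c=np.stack([(u-d['cx'])/d['f']*D,(v-d['cy'])/d['f']*D,D],-1)
    return (c-d['T'][:3,3])@d['T'][:3,:3]
def save(d,n): cv2.imwrite('pics/'+n,d['img'][:,:,::-1])
E
python3 - <<'E'
from h import *
a=cam('top');b=cam('scene');save(a,'top0.png');save(b,'scene0.png')
print(a['T'],b['T'],a['f']);s=sensors.read_state();print(s['clock'],s['eef_pos'],s['tool_rot'],s['width'])
E
```

```text
pics
[[-1.59471410e-02 -9.99794192e-01 -1.25404494e-02  4.18650575e+01]
 [-9.85611654e-01  1.78291897e-02 -1.68082679e-01  5.34871338e+02]
 [ 1.68271673e-01  9.67957487e-03 -9.85693132e-01  1.21637613e+03]
 [ 0.00000000e+00  0.00000000e+00  0.00000000e+00  1.00000000e+00]] [[-3.37449359e-02  9.99373364e-01 -1.06844853e-02 -2.42727738e+01]
 [ 8.44265945e-01  2.27830766e-02 -5.35439956e-01 -3.66939302e+02]
 [-5.34861004e-01 -2.70889340e-02 -8.44505711e-01  1.50825570e+03]
 [ 0.00000000e+00  0.00000000e+00  0.00000000e+00  1.00000000e+00]] 438.8664994211727
0.1 [171.82415663 626.32272203 247.48897748] [-3.13988086e+00  5.35922566e-06  2.87380095e+00] 85.41778946054053
```

View pics/top0.png

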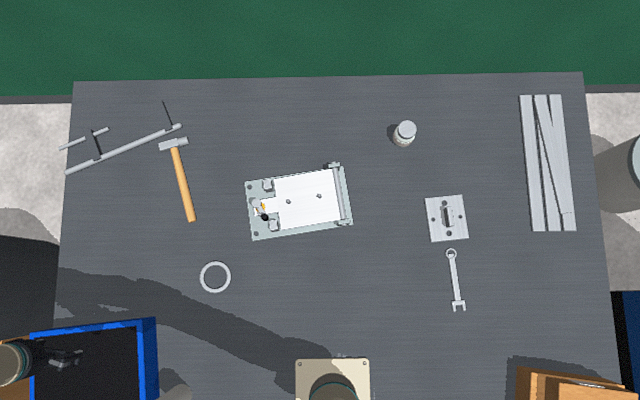

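View pics/scene0.png

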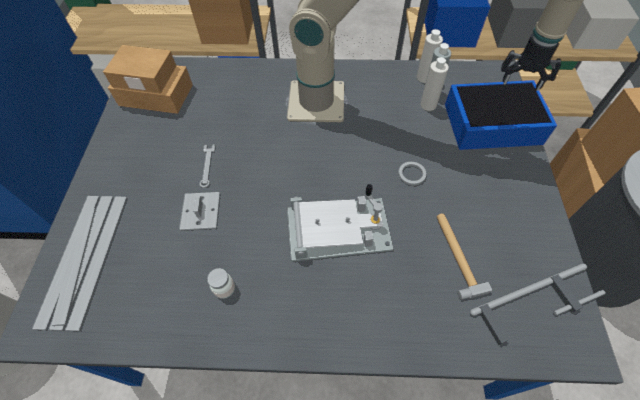

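The top view shows the fixture around (300,203), its crank hub and knob at about (262,208), the template at (446,218), the wrench at (455,280), the ring at (215,277), the jar at (404,133) and the hammer at (180,180). Next I'll measure from these.

Run:
```python
from h import *
a=cam('top');b=cam('scene')
ims=[]
for d,(x0,y0,x1,y1) in ((a,(235,150,365,250)),(a,(415,185,480,235)),(b,(280,180,400,265)),(b,(170,180,235,235))):
    c=d['img'][y0:y1,x0:x1,::-1]; ims.append(cv2.resize(c,(400,300),interpolation=cv2.INTER_CUBIC))
cv2.imwrite('pics/c0.png',np.vstack([np.hstack(ims[:2]),np.hstack(ims[2:])]))
for n,d in (('top',a),('scene',b)):
    P=cloud(d);ok=(d['depth']>0)
    print(n,'bench z',np.median(P[...,2][ok&(P[...,2]<30)&(abs(P[...,0]-400)<200)&(abs(P[...,1])<300)]))
    # fixture region
    m=ok&(P[...,0]>350)&(P[...,0]<700)&(P[...,1]>-80)&(P[...,1]<260)
    def rect(mm,l):
        q=P[mm][:,:2].astype(np.float32)
        if len(q)>5:print(l,len(q),cv2.minAreaRect(q),P[mm].mean(0))
    rect(m&(P[...,2]>7)&(P[...,2]<18),'base')
    k=m&(d['img'].max(-1)<50)&(P[...,2]>90)
    rect(k,'knob')
    if k.sum(): print(P[k].min(0),P[k].max(0))
    m2=ok&(P[...,0]>350)&(P[...,0]<650)&(P[...,1]<-180)&(P[...,1]>-420)
    rect(m2&(P[...,2]>4)&(P[...,2]<14)&(P[...,0]>440),'templ')
    rect(m2&(P[...,2]>35)&(P[...,2]<55)&(P[...,0]<560),'bar')
```

```text
top bench z 1.0123737413425622
base 1927 ((527.4442138671875, 92.63898468017578), (342.0642395019531, 335.1676025390625), 87.78602600097656) [527.5313179  121.95256734  12.45955665]
knob 29 ((485.87261962890625, 171.42425537109375), (14.197110176086426, 12.894220352172852), 44.5670280456543) [484.74995081 170.79510556 149.48709278]
[478.96744593 163.74018611 127.72137053] [492.89868337 178.8695125  159.40060305]
templ 1662 ((545.162841796875, -300.122802734375), (239.2620849609375, 210.02989196777344), 89.8553237915039) [ 515.38179144 -329.58270278    7.84189598]
bar 117 ((494.4321594238281, -345.202392578125), (55.402347564697266, 15.584892272949219), 4.591638088226318) [ 494.10601483 -344.15673134   47.05721779]
scene bench z 0.38348572791193686
base 1672 ((531.368896484375, 88.83804321289062), (244.40359497070312, 308.3398742675781), 11.499999046325684) [580.96738071 114.72395527  12.24859349]
knob 53 ((492.48712158203125, 173.0819549560547), (13.872261047363281, 11.596389770507812), 44.7472038269043) [493.20691813 172.63255901 140.44523581]
[484.97979012 165.60124653 116.21419455] [497.58158794 179.55612783 157.94264265]
templ 1116 ((544.7811889648438, -300.1027526855469), (209.26260375976562, 239.51593017578125), 0.08941599726676941) [ 513.03390166 -334.36472617    7.97386891]
bar 98 ((496.0329284667969, -342.88177490234375), (54.130897521972656, 15.756307601928711), 5.277842044830322) [ 496.93326798 -341.14607737   46.23430667]
```

View pics/c0.png

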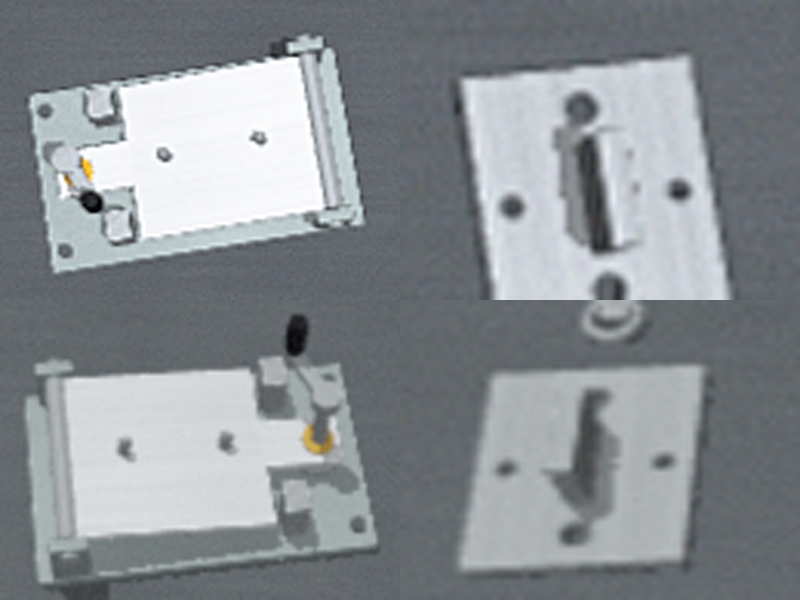

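The crop shows the crank hub at the left end of the top view, the knob toward the robot, the two pins on the white platform and both setting blocks. The template's pin holes line up with its bar. I'll now get accurate fixture and template poses from connected components.

Run:
```python
from h import *
for n,s in (('top',(300,203)),('scene',(340,225))):
    d=cam(n);P=cloud(d);ok=d['depth']>0;Z=P[...,2]
    # fixture base: component including everything above 6mm near; take hull at plane z=12
    m=(ok&(Z>6)&(P[...,0]>380)&(P[...,0]<700)).astype(np.uint8)
    _,L=cv2.connectedComponents(m)
    c=(L==L[s[1],s[0]])
    base=c&(Z>8)&(Z<16)
    q=P[base][:,:2].astype(np.float32); print(n,'fix',cv2.minAreaRect(q))
    # platform plane fit & hinge
    pm=c&(d['img'].min(-1)>225)
    x=P[pm]; A=np.c_[x[:,:2],np.ones(len(x))]
    w=np.ones(len(x),bool)
    for _ in range(5):
        co=np.linalg.lstsq(A[w],x[w,2],rcond=None)[0]; r=x[:,2]-A@co; w=abs(r)<3
    print('plane',co,'tilt',np.arctan(np.hypot(*co[:2])),'dir',np.degrees(np.arctan2(-co[1],-co[0])),w.sum(),cv2.minAreaRect(x[w][:,:2].astype(np.float32)))
    hub=c&(Z>98)&(Z<118)&(d['img'].max(-1)>60); print('hub/arm',hub.sum(),P[hub].mean(0),P[hub].min(0),P[hub].max(0))
    for o in ((446,205),(436,218))if n=='top' else ((188,203),(200,225)):
        l=L[o[1],o[0]]
        if l:
            t=(L==l)&(Z<14); print('tmpl',cv2.minAreaRect(P[t][:,:2].astype(np.float32)),t.sum())
```

```text
top fix ((546.373779296875, 88.34085845947266), (181.04518127441406, 301.82977294921875), 8.157026290893555)
plane [ 1.29012243e-02 -9.24007082e-02  5.07345327e+01] tilt 0.09302772105643757 dir 97.94839982418507 2493 ((545.156982421875, 97.97569274902344), (148.92721557617188, 239.64144897460938), 8.239375114440918)
hub/arm 109 [522.52981964 192.91001279 112.87466408] [499.44641207 174.58113169 100.87009885] [542.93945552 210.05059576 117.76427948]
tmpl ((494.6068115234375, -347.614990234375), (130.40704345703125, 114.49358367919922), 5.389896392822266) 1208
scene fix ((546.513671875, 92.05238342285156), (182.90956115722656, 299.9814453125), 8.083405494689941)
plane [0. 0. 0.] tilt 0.0 dir -180.0 0 ((0.0, 0.0), (0.0, 0.0), 0.0)
hub/arm 138 [521.48626466 193.04375266 111.06874742] [490.82602766 168.47533078  98.53126948] [543.89383238 212.28386458 117.97365706]
tmpl ((494.0729675292969, -342.8277587890625), (132.4468536376953, 111.08454895019531), 5.276686668395996) 918
tmpl ((494.0729675292969, -342.8277587890625), (132.4468536376953, 111.08454895019531), 5.276686668395996) 918
```

{"name": "send_rows", "arguments": {"series": [[85, [0.37, -0.5, 0.1], [0, 0, -0.83]], [85, [0.37, -0.5, 0.1], [0, 0, -0.83]], [85, [0.37, -0.5, 0.1], [0, 0, -0.83]], [85, [0.37, -0.5, 0.1], [0, 0, -0.83]], [85, [0.37, -0.5, 0.1], [0, 0, -0.83]], [85, [0.37, -0.5, 0.1], [0, 0, -0.83]], [85, [0.37, -0.5, 0.1], [0, 0, -0.83]], [85, [0.37, -0.5, 0.1], [0, 0, -0.83]]]}}

```text
clock: 1.3
eef_pos: [350.2, 385.8, 296.7]
tool_rot: [3.141, -0.0, 2.292]
force: [0.5, 0.4, 1.1]
width: 85.2
gripper_force: 0.0
```

{"name": "send_rows", "arguments": {"series": [[85, [0.37, -0.5, 0.1], [0, 0, -0.83]], [85, [0.37, -0.5, 0.1], [0, 0, -0.83]], [85, [0.37, -0.5, 0.1], [0, 0, -0.83]], [85, [0.37, -0.5, 0.1], [0, 0, -0.83]], [85, [0.37, -0.5, 0.1], [0, 0, -0.83]], [85, [0.37, -0.5, 0.1], [0, 0, -0.83]], [85, [0.37, -0.5, 0.1], [0, 0, -0.83]], [85, [0.37, -0.5, 0.1], [0, 0, -0.83]]]}}

```text
clock: 2.3
eef_pos: [527.7, 145.9, 344.6]
tool_rot: [3.141, -0.0, 1.713]
force: [0.5, 0.1, -0.6]
width: 85.1
gripper_force: 0.0
```

Run:
```python
from h import *
d=cam('wrist');save(d,'w1.png');s=sensors.read_state()
print({k:np.round(s[k],3).tolist() for k in ('clock','qpos','eef_pos','tool_rot','force')})
print(np.round(d['T'],3),d['f'])
```

```text
{'clock': 2.35, 'qpos': [-0.617, 0.409, 0.448, 1.677, -0.189, 1.095, 0.018], 'eef_pos': [531.181, 140.138, 345.704], 'tool_rot': [3.137, 0.004, 1.704], 'force': [2.802, -3.918, 1.575]}
[[ 9.90000e-01  1.42000e-01  1.00000e-03 -5.44463e+02]
 [ 1.35000e-01 -9.49000e-01  2.85000e-01  2.21900e+00]
 [ 4.10000e-02 -2.82000e-01 -9.59000e-01  4.89704e+02]
 [ 0.00000e+00  0.00000e+00  0.00000e+00  1.00000e+00]] 301.43280679097813
```

View pics/w1.png

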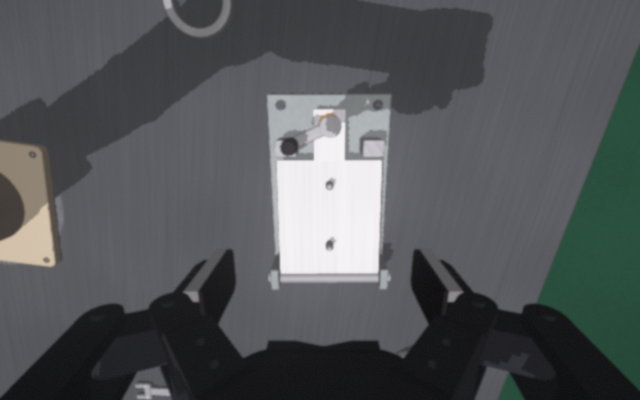

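The wrist view shows the hub at about (330,125), the knob at (289,147), the pins at (330,185) and (329,245), and the base's far edge at y=95. I'll extract numbers from it.

Run:
```python
from h import *
d=cam('wrist');P=cloud(d);Z=P[...,2];s=sensors.read_state();print(s['clock'],s['eef_pos'],s['tool_rot'])
g=d['img'].max(-1).astype(int);I=d['img']
v,u=np.mgrid[0:400,0:640]
box=(u>262)&(u<398)&(v>85)&(v<300)
k=box&(g<60)&(Z>100);print('knob top',k.sum(),u[k].mean(),v[k].mean(),P[k&(Z>148)].mean(0),P[k&(Z>148)].min(0),P[k&(Z>148)].max(0))
h=box&(Z>95)&(Z<125)&~k; print('hub/arm',h.sum(),P[h].min(0),P[h].max(0),np.median(Z[h]))
kk=P[k&(Z>148)][:,:2].astype(np.float32); print(cv2.minEnclosingCircle(kk))
hh=h&(u>317); print(cv2.minEnclosingCircle(P[hh][:,:2].astype(np.float32)),cv2.fitEllipse(np.c_[u[hh],v[hh]].astype(np.float32)))
b=box&(abs(Z-12)<4); print('base',cv2.minAreaRect(P[b][:,:2].astype(np.float32)))
pl=box&(I.min(-1)>215)&(Z<75); x=P[pl];A=np.c_[x[:,:2],np.ones(len(x))];w=np.ones(len(x),bool)
for _ in range(6):
    co=np.linalg.lstsq(A[w],x[w,2],rcond=None)[0];w=abs(x[:,2]-A@co)<2
print('plane',co,np.arctan(np.hypot(*co[:2])),np.degrees(np.arctan2(-co[1],-co[0])))
body=pl&(v>158); print('plate',cv2.minAreaRect(P[body][:,:2].astype(np.float32)))
# pins: points above plane
hgt=Z-(P[...,0]*co[0]+P[...,1]*co[1]+co[2])
for vv in (185,245):
    m=(abs(u-330)<8)&(abs(v-vv)<10)&(hgt>15); 
    if m.sum():print('pin',m.sum(),P[m].mean(0),hgt[m].max(),u[m].mean(),v[m].mean())
bl=box&(abs(Z-60)<3)&(v<160)&((u<300)|(u>360)); 
for q in (u<320,u>320): print('block',(bl&q).sum(),P[bl&q].mean(0),np.median(Z[bl&q]))
```

```text
2.4 [529.7535941  142.11043918 345.25059928] [3.13848160e+00 2.94487014e-03 1.70693188e+00]
knob top 51 288.0 136.0392156862745 [490.01325976 178.17015076 150.67608918] [483.40388039 172.06446193 148.95797458] [495.27927716 180.51840921 153.26777898]
hub/arm 739 [486.07668072 169.05647891 102.85848294] [542.13609599 211.26781033 124.97751383] 112.19785167895714
((489.4185791015625, 175.67027282714844), 6.881196022033691)
((528.4061279296875, 198.04568481445312), 13.883095741271973) ((326.60931396484375, 119.85395812988281), (17.22287368774414, 19.362363815307617), 9.037779808044434)
base ((542.4022216796875, 111.42552185058594), (180.2952423095703, 256.68695068359375), 8.364822387695312)
plane [ 1.42696214e-02 -9.21887360e-02  4.87484143e+01] 0.09301737431000412 98.79881703154096
plate ((549.8056030273438, 61.33641052246094), (149.26539611816406, 166.89697265625), 8.337678909301758)
pin 54 [541.45739927 118.74877018  72.71151544] 433.53053651854873 326.537037037037 180.44444444444446
pin 46 [553.53397357  32.81420512  81.96862433] 433.53053651854873 326.7826086956522 242.04347826086956
block 136 [470.75922309 154.82561258  59.29935703] 59.303843504195484
block 338 [593.74258624 176.10277315  59.2675091 ] 59.293976161167855
```

{"name": "send_rows", "arguments": {"series": [[85, [-0.16, 0.11, -0.6], [0, 0, 0]], [85, [-0.16, 0.11, -0.6], [0, 0, 0]], [85, [-0.16, 0.11, -0.6], [0, 0, 0]], [85, [-0.16, 0.11, -0.6], [0, 0, 0]], [85, [0, 0, 0], [0, 0, 0]], [85, [0, 0, 0], [0, 0, 0]], [85, [0, 0, 0], [0, 0, 0]]]}}

```text
clock: 3.28
eef_pos: [490.2, 173.2, 201.9]
tool_rot: [3.138, -0.001, 1.714]
force: [-0.3, 0.4, 0.1]
width: 84.8
gripper_force: 0.0
```

Run:
```python
from h import *
d=cam('wrist');save(d,'w2.png');s=sensors.read_state()
print({k:np.round(s[k],3).tolist() for k in ('clock','qpos','eef_pos','tool_rot','force')})
P=cloud(d);Z=P[...,2];g=d['img'].max(-1);R=np.hypot(P[...,0]-490,P[...,1]-174)<25
k=R&(g<60)&(Z>100);print(k.sum(),np.percentile(Z[k],[5,50,95]))
t=k&(Z>150);print(cv2.minEnclosingCircle(P[t][:,:2].astype(np.float32)),P[t].mean(0),t.sum())
h=(np.hypot(P[...,0]-529,P[...,1]-202)<25)&(Z>112)&(Z<118);print(h.sum(),cv2.minEnclosingCircle(P[h][:,:2].astype(np.float32)),P[h].mean(0))
```

```text
{'clock': 3.325, 'qpos': [-0.645, 0.531, 0.371, 1.939, -0.282, 0.719, 0.036], 'eef_pos': [490.028, 173.242, 201.719], 'tool_rot': [3.139, -0.001, 1.714], 'force': [0.567, 0.444, 0.194]}
9561 [257.72260468 269.44489963 281.54409015]
((489.0277099609375, 185.46165466308594), 20.88385009765625) [488.29332363 185.32169824 269.45662607] 9249
911 ((525.6435546875, 197.62374877929688), 16.828956604003906) [529.25951758 199.34333172 113.32972788]
```

View pics/w2.png

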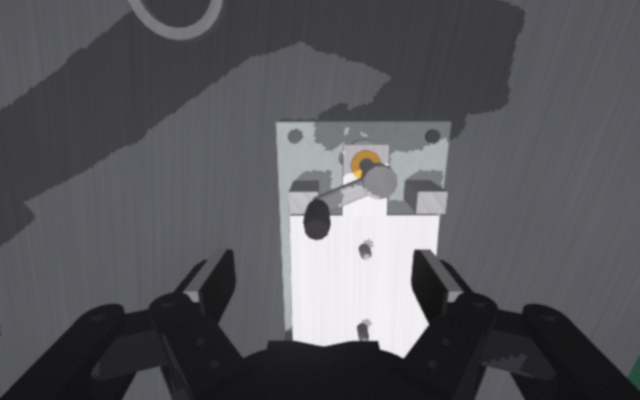

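The hub's top disc is at about (380,181), the knob at (317,218), the pins at (366,250) and (363,330), and the block tops at (305,203) and (432,203).

Run:
```python
from h import *
d=cam('wrist');g=d['img'].max(-1)
print('hub',onz(d,380,180.5,114))
m=((g<75)).astype(np.uint8);m[:190]=0;m[246:]=0;m[:,:298]=0;m[:,336:]=0
ys,xs=np.nonzero(m);print('knob px',xs.min(),xs.max(),ys.min(),ys.max(),xs.mean(),ys.mean())
for z in (112,154): print(z,proj(d,(489.3,173.4,z)))
print('mid ray at 133',onz(d,xs.mean(),ys.mean(),133))
for u,v in((305,203),(432,203)):print('block',onz(d,u,v,60))
```

```text
hub [529.09361142 201.14301164 114.        ]
knob px 305 329 199 237 317.1023936170213 218.85771276595744
112 [320.16446768 208.24371702]
154 [319.84376015 229.79803256]
mid ray at 133 [487.41671803 172.47589057 133.        ]
block [476.86698065 159.28463168  60.        ]
block [593.52518218 176.02294965  60.        ]
```

{"name": "send_rows", "arguments": {"series": [[85, [-0.02, 0, -0.35], [0, 0, 0]], [60, [0, 0, -0.35], [0, 0, 0]], [40, [0, 0, -0.36], [0, 0, 0]], [15, [0, 0, 0], [0, 0, 0]], [15, [0, 0, 0], [0, 0, 0]], [15, [0, 0, 0], [0, 0, 0]], [15, [0, 0, 0], [0, 0, 0]], [15, [0, 0, 0], [0, 0, 0]]]}}

```text
clock: 4.38
eef_pos: [486.9, 172.8, 137.4]
tool_rot: [-3.141, -0.0, 1.715]
force: [-4.8, -3.1, 6.7]
width: 16.8
gripper_force: 59.4
```

```bash
cat > circ.py <<'E'
import numpy as np,sys
x,y,cx,cy,phi,step,n=map(float,sys.argv[1:8]); p=np.array([x,y])
for i in range(int(n)):
    phi-=step; t=np.array([cx,cy])+50*np.array([np.cos(np.radians(phi)),np.sin(np.radians(phi))])
    dd=np.round((t-p)/60,2); p=p+dd*60; print(dd.tolist(),np.round(p,1),phi)
E
python3 circ.py 488.8 173.2 529.2 202 214.6 15 12
```

```text
[-0.11, 0.2] [482.2 185.2] 199.6
[-0.05, 0.21] [479.2 197.8] 184.6
[0.01, 0.22] [479.8 211. ] 169.6
[0.07, 0.21] [484.  223.6] 154.6
[0.12, 0.18] [491.2 234.4] 139.6
[0.16, 0.15] [500.8 243.4] 124.6
[0.19, 0.1] [512.2 249.4] 109.6
[0.22, 0.04] [525.4 251.8] 94.6
[0.21, -0.01] [538.  251.2] 79.6
[0.21, -0.07] [550.6 247. ] 64.6
[0.18, -0.12] [561.4 239.8] 49.599999999999994
[0.15, -0.16] [570.4 230.2] 34.599999999999994
```

{"name": "send_rows", "arguments": {"series": [[15, [-0.11, 0.2, 0], [0, 0, 0]], [15, [-0.05, 0.21, 0], [0, 0, 0]], [15, [0.01, 0.22, 0], [0, 0, 0]], [15, [0, 0, 0], [0, 0, 0]], [15, [0, 0, 0], [0, 0, 0]]]}}

```text
clock: 5.0
eef_pos: [480.3, 213.0, 137.4]
tool_rot: [3.137, -0.002, 1.716]
force: [2.2, 2.6, 4.7]
width: 16.2
gripper_force: 59.2
```

Run:
```python
from h import *
s=sensors.read_state()
print({k:np.round(s[k],3).tolist() for k in ('clock','qpos','eef_pos','tool_rot','force','width')})
```

```text
{'clock': 5.0, 'qpos': [-0.682, 0.634, 0.319, 1.978, -0.349, 0.577, 0.019], 'eef_pos': [480.294, 213.037, 137.389], 'tool_rot': [3.137, -0.002, 1.716], 'force': [2.165, 2.594, 4.715], 'width': 16.246}
```

Forces are low, so I'll carry on round the circle.

{"name": "send_rows", "arguments": {"series": [[15, [0.07, 0.21, 0], [0, 0, 0]], [15, [0.12, 0.18, 0], [0, 0, 0]], [15, [0.16, 0.15, 0], [0, 0, 0]], [15, [0.19, 0.1, 0], [0, 0, 0]], [15, [0.22, 0.04, 0], [0, 0, 0]], [15, [0, 0, 0], [0, 0, 0]]]}}

```text
clock: 5.75
eef_pos: [525.8, 250.1, 137.4]
tool_rot: [3.14, 0.002, 1.713]
force: [2.0, -3.8, 7.4]
width: 16.9
gripper_force: 59.5
```

```bash
python3 - <<'E'
from h import *
a=cam('top');b=cam('scene');s=sensors.read_state();print(s['eef_pos'],s['force'])
ims=[]
for d,(x0,y0,x1,y1) in ((a,(235,150,365,250)),(b,(280,160,400,260))):
    ims.append(cv2.resize(d['img'][y0:y1,x0:x1,::-1],(400,300),interpolation=cv2.INTER_CUBIC))
cv2.imwrite('pics/c1.png',np.hstack(ims))
for d in (a,b):
    P=cloud(d);ok=(d['depth']>0)&(d['img'].min(-1)>190)&(P[...,2]>20)&(P[...,2]<75)&(P[...,0]>450)&(P[...,0]<640)&(P[...,1]>0)&(P[...,1]<150)
    x=P[ok];A=np.c_[x[:,:2],np.ones(len(x))];w=np.ones(len(x),bool)
    for _ in range(6):
        co=np.linalg.lstsq(A[w],x[w,2],rcond=None)[0];w=abs(x[:,2]-A@co)<3
    print(w.sum(),'slope along y',co[:2]@[-.141,.99],'across',co[:2]@[.99,.141],co@[547.6,73,1])
E
python3 circ.py 525.4 251.8 529.2 202 94.6 15 14
```

```text
[525.72265926 250.07723821 137.34317066] [ 1.561313   -3.42690333  6.2420117 ]
1982 slope along y -0.06175495795959198 across 0.0008607239857562274 54.122810307684645
1909 slope along y -0.06383701336703267 across 0.0030400461272297816 53.67055946934693
[0.21, -0.01] [538.  251.2] 79.6
[0.21, -0.07] [550.6 247. ] 64.6
[0.18, -0.12] [561.4 239.8] 49.599999999999994
[0.15, -0.16] [570.4 230.2] 34.599999999999994
[0.1, -0.19] [576.4 218.8] 19.599999999999994
[0.04, -0.21] [578.8 206.2] 4.599999999999994
[-0.01, -0.22] [578.2 193. ] -10.400000000000006
[-0.06, -0.21] [574.6 180.4] -25.400000000000006
[-0.12, -0.18] [567.4 169.6] -40.400000000000006
[-0.16, -0.15] [557.8 160.6] -55.400000000000006
[-0.2, -0.1] [545.8 154.6] -70.4
[-0.21, -0.04] [533.2 152.2] -85.4
[-0.22, 0.01] [520.  152.8] -100.4
[-0.2, 0.07] [508. 157.] -115.4
```

View pics/c1.png

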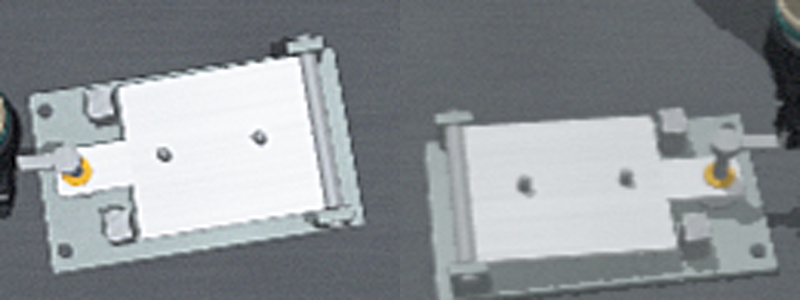

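The crank arm has followed the grip: it now points away from the platform, and the measured tilt has gone from -0.093 to -0.063. Continuing.

{"name": "send_rows", "arguments": {"series": [[15, [0.21, -0.02, 0], [0, 0, 0]], [15, [0.21, -0.07, 0], [0, 0, 0]], [15, [0.18, -0.12, 0], [0, 0, 0]], [15, [0.15, -0.16, 0], [0, 0, 0]], [15, [0.1, -0.19, 0], [0, 0, 0]], [15, [0.04, -0.21, 0], [0, 0, 0]], [15, [-0.01, -0.22, 0], [0, 0, 0]], [15, [-0.06, -0.21, 0], [0, 0, 0]]]}}

```text
clock: 6.85
eef_pos: [574.7, 180.5, 137.4]
tool_rot: [3.138, -0.001, 1.715]
force: [1.2, 4.0, 7.5]
width: 16.6
gripper_force: 59.5
```

{"name": "send_rows", "arguments": {"series": [[15, [-0.12, -0.18, 0], [0, 0, 0]], [15, [-0.16, -0.15, 0], [0, 0, 0]], [15, [-0.2, -0.1, 0], [0, 0, 0]], [15, [-0.21, -0.04, 0], [0, 0, 0]], [15, [-0.22, 0.01, 0], [0, 0, 0]], [15, [-0.2, 0.07, 0], [0, 0, 0]], [15, [0, 0, 0], [0, 0, 0]], [15, [0, 0, 0], [0, 0, 0]]]}}

```text
clock: 7.85
eef_pos: [505.9, 155.5, 137.3]
tool_rot: [-3.14, 0.0, 1.714]
force: [-0.9, 0.6, 11.0]
width: 16.2
gripper_force: 60.0
```

```bash
cat > tilt.py <<'E'
from h import *
def tilt(zmin=20):
  for n in ('top','scene'):
    d=cam(n)
    P=cloud(d);ok=(d['depth']>0)&(d['img'].min(-1)>190)&(P[...,2]>20)&(P[...,2]<75)&(P[...,0]>450)&(P[...,0]<640)&(P[...,1]>0)&(P[...,1]<150)
    x=P[ok];A=np.c_[x[:,:2],np.ones(len(x))];w=np.ones(len(x),bool)
    for _ in range(6):
        co=np.linalg.lstsq(A[w],x[w,2],rcond=None)[0];w=abs(x[:,2]-A@co)<3
    B=[]
    for bx in (-60,60):
        c=np.array([547.6,73])+bx*np.array([.99,.141])+98*np.array([-.141,.99])
        m=(np.hypot(P[...,0]-c[0],P[...,1]-c[1])<7)&(abs(P[...,2]-60)<6);B.append((m.sum(),np.median(P[...,2][m]) if m.any() else 0))
    bz=np.median(P[...,2][(d['depth']>0)&(abs(P[...,2])<6)&(abs(P[...,0]-450)<30)&(abs(P[...,1]+100)<80)])
    print(n,w.sum(),'slope y',co[:2]@[-.141,.99],'x',co[:2]@[.99,.141],'zc',co@[547.6,73,1],'z edge',co@[547.6-12,73+84,1],B,'bench',bz)
  s=sensors.read_state();print(s['clock'],s['eef_pos'],s['force'],s['width'])
if __name__=='__main__': tilt()
E
python3 tilt.py;python3 circ.py 508 157 529.2 202 -115.4 15 5
```

```text
top 2005 slope y -0.013104167116511361 x -0.0018286296567910018 zc 59.2868094352427 z edge 58.17493935220855 [(np.int64(0), 0), (np.int64(0), 0)] bench 0.7560423481155163
scene 1924 slope y -0.0134236425421796 x 0.0026506314491507588 zc 58.93423580058149 z edge 57.79509581720061 [(np.int64(0), 0), (np.int64(18), np.float64(59.95628676137834))] bench 0.2948426682352863
7.95 [505.91463502 155.51486511 137.32022549] [-0.93771789  0.54598423 11.51379887] 16.55051139590109
[-0.19, 0.12] [496.6 164.2] -130.4
[-0.14, 0.16] [488.2 173.8] -145.4
[-0.1, 0.19] [482.2 185.2] -160.4
[-0.05, 0.21] [479.2 197.8] -175.4
[0.01, 0.22] [479.8 211. ] -190.4
```

{"name": "send_rows", "arguments": {"series": [[15, [-0.19, 0.12, 0], [0, 0, 0]], [15, [-0.14, 0.16, 0], [0, 0, 0]], [15, [-0.1, 0.19, 0], [0, 0, 0]], [15, [-0.04, 0.13, 0], [0, 0, 0]], [15, [0, 0, 0], [0, 0, 0]], [15, [0, 0, 0], [0, 0, 0]]]}}

```text
clock: 8.7
eef_pos: [479.3, 191.7, 137.3]
tool_rot: [3.14, 0.0, 1.714]
force: [1.6, 0.5, 8.7]
width: 16.6
gripper_force: 59.7
```

```bash
python3 tilt.py
```

```text
top 2073 slope y -0.0022830107117268184 x 0.0005218437847525808 zc 60.7587451969943 z edge 60.565004704637246 [(np.int64(19), np.float64(60.64956179850203)), (np.int64(21), np.float64(60.50180832171719))] bench 0.6371128880929325
scene 1926 slope y -0.0013763411343770504 x 0.0026890625778040376 zc 60.225911998773334 z edge 60.1090276737842 [(np.int64(16), np.float64(59.72097579209965)), (np.int64(14), np.float64(60.56883902885895))] bench 0.2299592744369404
8.8 [479.29817616 191.70924555 137.33127069] [2.33149438 0.87792034 8.02905869] 16.37418443142749
```

Run:
```python
from h import *
Y=np.array([-.141,.99]);X=np.array([.99,.141]);O=np.array([547.6,73])
for n in ('top','scene'):
    r=[]
    for i in range(3):
        d=cam(n);P=cloud(d);ok=d['depth']>0;q=P[...,:2]-O;yy=q@Y;xx=q@X;Z=P[...,2]
        def fit(m):
            w=m.copy()
            for _ in range(6):
                A=np.c_[yy[w],xx[w],np.ones(w.sum())];co=np.linalg.lstsq(A,Z[w],rcond=None)[0];w=m&(abs(Z-yy*co[0]-xx*co[1]-co[2])<2)
            return co
        a=fit(ok&(abs(yy)<85)&(abs(xx)<70)&(abs(Z-60)<6)&((d['img'].min(-1))>190))
        b=fit(ok&(abs(yy+10)<250)&(abs(xx)<220)&((abs(xx)>110))&(abs(Z)<5))
        pe=np.median(Z[ok&(abs(yy-80)<8)&(abs(xx)<68)&(abs(Z-60)<5)]); ph=np.median(Z[ok&(abs(yy+65)<10)&(abs(xx)<68)&(abs(Z-60)<5)])
        bl=np.median(Z[ok&(abs(yy-98)<6)&(abs(abs(xx)-60)<7)&(abs(Z-60)<4)])
        r.append([a[0],a[1],b[0],b[1],pe,ph,bl])
    print(n,np.round(np.mean(r,0),4),np.round(np.std(r,0),4))
```

```text
top [ 8.00000e-04 -1.50000e-03  3.00000e-04  1.00000e-04  6.05316e+01
  6.07122e+01  6.05460e+01] [2.200e-03 3.200e-03 1.000e-04 1.000e-04 1.174e-01 8.110e-02 1.639e-01]
scene [-7.00000e-04  1.10000e-03 -1.00000e-04  1.00000e-03  5.99781e+01
  6.03225e+01  6.03447e+01] [6.000e-04 1.300e-03 2.000e-04 1.000e-04 7.180e-02 1.206e-01 8.130e-02]
```

{"name": "send_rows", "arguments": {"series": [[15, [-0.01, 0.06, 0], [0, 0, 0]], [15, [0, 0, 0], [0, 0, 0]], [15, [0, 0, 0], [0, 0, 0]], [50, [0, 0, 0], [0, 0, 0]], [50, [0, 0, 0], [0, 0, 0]], [50, [0, 0, 0], [0, 0, 0]], [50, [0, 0, 0.4], [0, 0, 0]], [60, [0, 0, 0.7], [0, 0, 0]]]}}

```text
clock: 10.1
eef_pos: [476.5, 195.6, 202.0]
tool_rot: [-3.137, 0.002, 1.715]
force: [0.5, -0.4, 1.0]
width: 60.4
gripper_force: 0.0
```

```bash
python3 tilt.py; python3 tilt.py
```

```text
top 2064 slope y -0.000766514117902708 x -0.00010911355919242323 zc 60.90987420632579 z edge 60.84483664276793 [(np.int64(18), np.float64(59.20430001556582)), (np.int64(20), np.float64(60.37353802373727))] bench 0.49524632247160244
scene 1929 slope y 0.0023761039756864137 x 0.0015160892671535584 zc 60.25816347124993 z edge 60.45972989634333 [(np.int64(15), np.float64(59.899321469650964)), (np.int64(17), np.float64(59.49248139350045))] bench 0.3559163057473165
10.2 [480.06358693 196.57937062 205.94583136] [ 0.77455591  1.0212665  -0.20662047] 59.819046311216
top 2111 slope y -0.0002833023922369375 x -0.001207528602067086 zc 60.68627676742585 z edge 60.66228100795001 [(np.int64(19), np.float64(60.86542390971109)), (np.int64(20), np.float64(60.82895320933015))] bench 0.6528587627335403
scene 1947 slope y -0.003178764133479296 x 0.0015101461197349112 zc 60.26562423528389 z edge 59.995840249873865 [(np.int64(14), np.float64(59.99538388065987)), (np.int64(17), np.float64(60.68132212080771))] bench 0.23329965814559148
10.3 [477.87881164 196.26392441 203.03284629] [-0.96859531 -0.55402039 -0.17888207] 59.96625995457576
```

{"name": "send_rows", "arguments": {"series": [[85, [0.01, -0.47, 0], [0, 0, -0.98]], [85, [0.02, -0.47, 0], [0, 0, -0.98]], [85, [0.01, -0.47, 0], [0, 0, -0.98]], [85, [0.02, -0.47, 0], [0, 0, -0.98]], [85, [0.01, -0.47, 0], [0, 0, -0.98]], [85, [0.02, -0.47, 0], [0, 0, -0.98]], [85, [0.01, -0.47, 0], [0, 0, -0.98]], [85, [0.02, -0.47, 0], [0, 0, -0.98]]]}}

```text
clock: 11.3
eef_pos: [484.5, -32.3, 202.6]
tool_rot: [-3.141, 0.001, 1.023]
force: [1.4, 0.3, 0.6]
width: 84.8
gripper_force: 0.0
```

{"name": "send_rows", "arguments": {"series": [[85, [0.01, -0.47, 0], [0, 0, -0.98]], [85, [0.02, -0.47, 0], [0, 0, -0.98]], [85, [0.01, -0.47, 0], [0, 0, -0.98]], [85, [0.02, -0.47, 0], [0, 0, -0.98]], [85, [0.01, -0.47, 0], [0, 0, -0.98]], [85, [0.02, -0.47, 0], [0, 0, -0.98]], [85, [0.01, -0.47, 0], [0, 0, -0.98]], [85, [0.02, -0.47, 0], [0, 0, -0.98]]]}}

```text
clock: 12.3
eef_pos: [490.9, -257.6, 202.5]
tool_rot: [-3.141, 0.001, 0.339]
force: [0.6, -0.5, -0.1]
width: 85.1
gripper_force: 0.0
```

{"name": "send_rows", "arguments": {"series": [[85, [0.01, -0.47, 0], [0, 0, -0.98]], [85, [0.02, -0.47, 0], [0, 0, -0.98]], [85, [0.01, -0.47, 0], [0, 0, -0.94]], [85, [0, 0, 0], [0, 0, 0]], [85, [0, 0, 0], [0, 0, 0]], [85, [0, 0, 0], [0, 0, 0]]]}}

```text
clock: 13.05
eef_pos: [494.7, -338.8, 202.5]
tool_rot: [-3.14, -0.0, 0.094]
force: [-0.3, 0.2, -0.1]
width: 84.8
gripper_force: 0.0
```

Run:
```python
from h import *
d=cam('wrist');save(d,'w3.png');s=sensors.read_state()
print({k:np.round(s[k],3).tolist() for k in ('clock','qpos','eef_pos','tool_rot','force')})
P=cloud(d);Z=P[...,2];q=np.hypot(P[...,0]-495,P[...,1]+344)
m=(q<45)&(Z>42)&(Z<54);print('bar',m.sum(),P[m].mean(0),cv2.minAreaRect(P[m][:,:2].astype(np.float32)))
m=(q<92)&(Z>5)&(Z<12);print('plate',m.sum(),cv2.minAreaRect(P[m][:,:2].astype(np.float32)))
```

```text
{'clock': 13.1, 'qpos': [0.101, 0.732, 0.774, 1.725, -0.616, 0.945, -0.353], 'eef_pos': [494.865, -338.75, 202.627], 'tool_rot': [-3.141, -0.0, 0.094], 'force': [0.246, 0.512, 0.66]}
bar 810 [ 494.75022715 -344.34072807   46.92883692] ((494.36187744140625, -344.375), (55.328887939453125, 13.909692764282227), 5.296629428863525)
plate 10548 ((481.05157470703125, -345.6597900390625), (155.71519470214844, 110.4673080444336), 5.243854522705078)
```

View pics/w3.png

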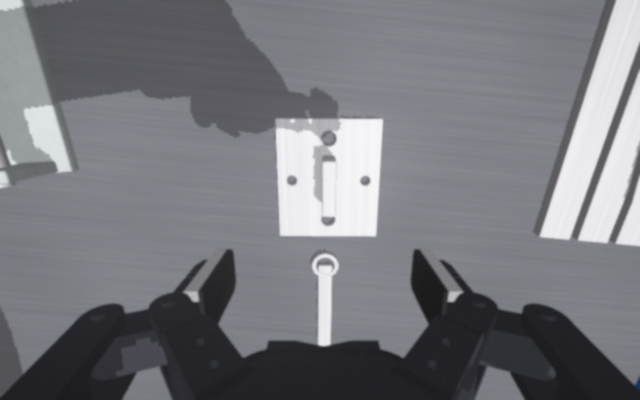

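The wrist view shows the bar at (329,188) with pin holes at (328,138) and (328,220). The wrench lies just behind, clear of where the fingers come down. Descending to grasp.

{"name": "send_rows", "arguments": {"series": [[85, [0, -0.09, -0.5], [0, 0, 0]], [85, [0, 0, -0.5], [0, 0, 0]], [85, [0, 0, -0.5], [0, 0, 0]], [85, [0, 0, -0.5], [0, 0, 0]], [85, [0, 0, -0.5], [0, 0, 0]], [50, [0, 0, -0.34], [0, 0, 0]], [30, [0, 0, 0], [0, 0, 0]], [30, [0, 0, 0], [0, 0, 0]]]}}

```text
clock: 14.1
eef_pos: [495.3, -345.7, 33.3]
tool_rot: [3.14, -0.001, 0.093]
force: [0.1, -0.5, 0.2]
width: 31.7
gripper_force: 0.0
```

{"name": "send_rows", "arguments": {"series": [[8, [0, 0, 0], [0, 0, 0]], [8, [0, 0, 0], [0, 0, 0]], [8, [0, 0, 0], [0, 0, 0]], [8, [0, 0, 0], [0, 0, 0]], [8, [0, 0, 0], [0, 0, 0]]]}}

```text
clock: 14.72
eef_pos: [495.4, -345.4, 33.6]
tool_rot: [3.141, -0.002, 0.094]
force: [-1.0, 1.3, 6.0]
width: 12.9
gripper_force: 60.4
```

Gripped. While the arm is out of the way, I'll locate the pins on the levelled platform with both fixed cameras.

Run:
```python
from h import *
ims=[]
for n in ('top','scene'):
    d=cam(n);g=d['img'].mean(-1).astype(np.float32)
    for s in (45,-45):
        c=np.array([547.6,73])+s*np.array([-.141,.99])
        pb=proj(d,[*c,60]);pt_=proj(d,[*c,82]);pm=(pb+pt_)/2
        u0,v0=np.round(pm).astype(int);w=g[v0-8:v0+9,u0-8:u0+9]
        m=(w<215)*(235-w); m=np.clip(m,0,None);V,U=np.mgrid[v0-8:v0+9,u0-8:u0+9]
        cu,cv=(m*U).sum()/m.sum(),(m*V).sum()/m.sum()
        print(n,s,'pred base/top',pb.round(1),pt_.round(1),'blob',round(cu,1),round(cv,1),(m>0).sum(),onz(d,cu,cv,73).round(1))
        ims.append(cv2.resize(d['img'][v0-15:v0+16,u0-15:u0+16,::-1],(300,300),interpolation=cv2.INTER_NEAREST))
    # platform rectangle
    P=cloud(d);q=P[...,:2]-[547.6,73];yy=q@[-.141,.99];xx=q@[.99,.141]
    for nm,(lo,hi,ax) in {'x':(-70,70,xx)}.items():
        m=(abs(P[...,2]-60)<4)&(abs(yy)<70)&(abs(xx)<100);print('plate x-range',np.percentile(xx[m],[.5,99.5]),'mid',np.percentile(xx[m],[.5,99.5]).mean(),'rect',cv2.minAreaRect(P[m&(d['img'].min(-1)>200)][:,:2].astype(np.float32)))
cv2.imwrite('pics/pins.png',np.vstack([np.hstack(ims[:2]),np.hstack(ims[2:])]))
```

```text
top 45 pred base/top [287.3 201.5] [286.7 200.1] blob 291.0 199.6 98 [544. 106.  73.]
top -45 pred base/top [318.5 196.5] [318.4 195.1] blob 318.1 196.1 289 [552.8  29.5  73. ]
plate x-range [-73.48012906  75.3545857 ] mid 0.9372283222432785 rect ((548.5379638671875, 73.36872863769531), (149.673095703125, 139.52072143554688), 8.202383041381836)
scene 45 pred base/top [347.6 218.3] [347.9 214.5] blob 344.6 218.0 136 [547.8 108.1  73. ]
scene -45 pred base/top [317.1 221.3] [316.9 217.6] blob 317.0 219.0 289 [553.6  28.4  73. ]
plate x-range [-72.94823732  76.65438922] mid 1.8530759493537943 rect ((549.5601196289062, 73.45430755615234), (148.4019317626953, 139.29493713378906), 8.037965774536133)
```

View pics/pins.png

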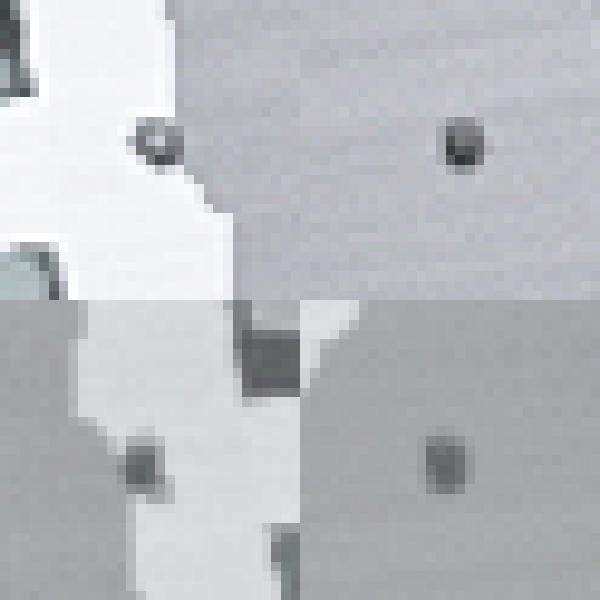

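Run:
```python
import numpy as np
from scipy.optimize import least_squares as ls
p=np.array([[486.9,172.8],[480.3,213.0],[525.75,250.1],[574.7,180.5],[505.9,155.5],[479.3,191.7]])
for fix in (1,0):
    f=lambda c:np.hypot(*(p-c[:2]).T)-(50 if fix else c[2])
    r=ls(f,[529,202,50]);print(r.x,r.fun.round(2))
    for a in (98.1,98.3): print(a,r.x[:2]-130*np.array([np.cos(np.radians(a)),np.sin(np.radians(a))]))
```

```text
[528.64898659 200.1300043   50.        ] [-0.1   0.03  0.05  0.06  0.09  0.06]
98.1 [546.96614674  71.4269288 ]
98.3 [547.41529272  71.49165172]
[528.67840648 200.14033934  50.04681921] [-0.12  0.01 -0.   -0.01  0.07  0.05]
98.1 [546.99556664  71.43726384]
98.3 [547.44471261  71.50198676]
```

{"name": "send_rows", "arguments": {"series": [[8, [0, 0, 0.1], [0, 0, 0]], [8, [0, 0, 0.3], [0, 0, 0]], [8, [0, 0, 0.5], [0, 0, 0]], [8, [0, 0, 0.5], [0, 0, 0]], [8, [0, 0, 0.5], [0, 0, 0]], [8, [0, 0, 0.1], [0, 0, 0]], [8, [0, 0, 0], [0, 0, 0]]]}}

```text
clock: 15.7
eef_pos: [494.7, -344.7, 152.3]
tool_rot: [-3.141, -0.0, 0.094]
force: [-1.1, 0.5, -4.6]
width: 13.2
gripper_force: 58.9
```

{"name": "send_rows", "arguments": {"series": [[8, [0.05, 0.37, 0], [0, 0, 0.98]], [8, [0.05, 0.37, 0], [0, 0, 0.98]], [8, [0.05, 0.37, 0], [0, 0, 0.98]], [8, [0.05, 0.37, 0], [0, 0, 0.98]], [8, [0.05, 0.37, 0], [0, 0, 0.98]], [8, [0.05, 0.37, 0], [0, 0, 0.98]], [8, [0.05, 0.37, 0], [0, 0, 0.98]], [8, [0.05, 0.37, 0], [0, 0, 0.98]]]}}

```text
clock: 16.7
eef_pos: [519.0, -166.1, 152.3]
tool_rot: [3.142, -0.0, 0.783]
force: [0.4, 0.1, -5.1]
width: 13.3
gripper_force: 59.0
```

{"name": "send_rows", "arguments": {"series": [[8, [0.05, 0.37, 0], [0, 0, 0.98]], [8, [0.05, 0.37, 0], [0, 0, 0.98]], [8, [0.05, 0.37, 0], [0, 0, 0.98]], [8, [0.05, 0.37, 0], [0, 0, 0.98]], [8, [0.05, 0.37, 0], [0, 0, 0.98]], [8, [0.05, 0.37, 0], [0, 0, 0.98]], [8, [0.05, 0.37, 0], [0, 0, 0.98]], [8, [0.05, 0.37, 0], [0, 0, 0.98]]]}}

```text
clock: 17.7
eef_pos: [543.0, 11.5, 152.3]
tool_rot: [3.141, 0.0, 1.467]
force: [0.2, -0.7, -4.2]
width: 12.8
gripper_force: 59.0
```

{"name": "send_rows", "arguments": {"series": [[8, [0.05, 0.37, 0], [0, 0, 0.98]], [8, [0.02, 0.37, 0], [0, 0, 0.98]], [8, [0, 0.29, 0], [0, 0, 0.92]], [8, [0, 0, 0], [0, 0, 0]], [8, [0, 0, 0], [0, 0, 0]], [8, [0, 0, 0], [0, 0, 0]], [8, [0, 0, 0], [0, 0, 0]]]}}

```text
clock: 18.58
eef_pos: [547.0, 71.0, 152.4]
tool_rot: [3.142, 0.0, 1.712]
force: [-0.1, 0.5, -3.2]
width: 13.2
gripper_force: 59.0
```

Run:
```python
from h import *
a=cam('top');b=cam('scene');w=cam('wrist');s=sensors.read_state()
print({k:np.round(s[k],3).tolist() for k in ('clock','qpos','eef_pos','tool_rot','force')})
cv2.imwrite('pics/h1.png',np.vstack([np.hstack([cv2.resize(a['img'][140:260,230:390],(400,300)),cv2.resize(b['img'][150:270,250:410],(400,300))]),np.hstack([cv2.resize(w['img'],(400,250)),np.zeros((250,400,3),np.uint8)])])[:,:,::-1])
```

```text
{'clock': 18.725, 'qpos': [-0.399, 0.642, 0.336, 1.893, -0.328, 0.66, 0.278], 'eef_pos': [546.984, 71.52, 152.315], 'tool_rot': [-3.142, 0.0, 1.713], 'force': [0.304, -0.326, -4.033]}
```

View pics/h1.png

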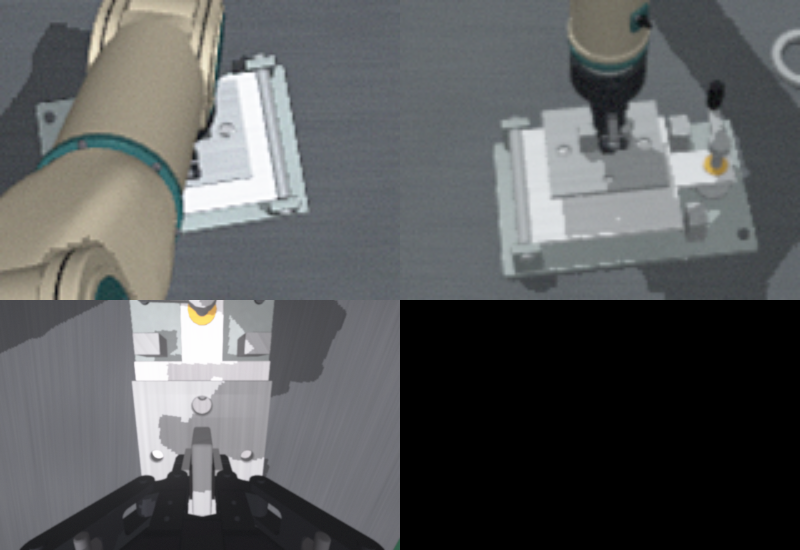

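The template hovers squarely over the platform with its far hole visible in the wrist view, at about (323,168) at full scale. I'll measure that hole, the template edges and the setting blocks in the same wrist image.

Run:
```python
from h import *
w=cam('wrist');P=cloud(w);Z=P[...,2];s=sensors.read_state();print(s['eef_pos'],s['tool_rot'])
X=np.array([.9898,.1426]);Y=np.array([-.1426,.9898]);O=np.array([547.2,71.5])
q=P[...,:2]-O;xx=q@X;yy=q@Y
t=(abs(Z-127)<8)&(abs(xx)<80)&(yy>20)&(yy<90);print('templ top z',np.median(Z[t]))
m=t&(yy>52)&(yy<60);print('templ x edges',np.percentile(xx[m],[.5,99.5]))
m=t&(abs(xx)>15)&(abs(xx)<50);print('templ far edge',np.percentile(yy[m],99.7))
# hole: not template depth within
v,u=np.mgrid[0:400,0:640]
h=(Z<110)&(abs(u-323)<25)&(abs(v-168)<22)
n,L,st,ce=cv2.connectedComponentsWithStats(h.astype(np.uint8))
for i in range(1,n):
    if st[i,4]>60:
        c=onz(w,*ce[i],126.5)[:2]-O;b=[onz(w,st[i,0]+a*st[i,2]-.5,st[i,1]+a*st[i,3]-.5,126.5)[:2]-O for a in (0,1)]
        print('hole',st[i],ce[i],'local',c@X,c@Y)
p=(abs(Z-60)<4)&(abs(xx)<90)&(yy>80)&(yy<89);print('platform x edges',np.percentile(xx[p],[.5,99.5]),'z',np.median(Z[p]))
bl=(abs(Z-60)<4)&(abs(xx)>40)&(abs(xx)<80)&(yy>92)&(yy<115)
for sg in(-1,1): k=bl&(xx*sg>0);print('block',k.sum(),xx[k].mean(),np.percentile(yy[k],[1,99]),Z[k].mean())
k=(abs(xx)<18)&(yy>115)&(yy<150)&(abs(Z-60)<5);print('tongue',np.percentile(xx[k],[.5,99.5]),Z[k].mean())
a=[Z[(abs(yy-y)<3)&(abs(Z-60)<4)&(abs(xx)<(18 if y>92 else 70))].mean() for y in(80,85,100,110)];print(a)
```

```text
[547.00326198  71.6306156  152.33723013] [3.14152777e+00 1.06345192e-05 1.71269921e+00]
templ top z 125.8646306988268
templ x edges [-53.83248107  55.09985068]
templ far edge 62.04328524590702
hole [308 154  30  28 642] [322.3364486  167.53894081] local 0.573246291492711 43.28148688956357
platform x edges [-71.67557501  73.17463026] z 59.20252932224996
block 1057 -58.45198095423533 [ 92.28190346 107.20463787] 59.14872165833611
block 1103 60.057677131737556 [ 92.17605741 107.62903356] 59.248192986490025
tongue [-17.83781447  17.90047015] 61.01834034926263
[np.float64(59.259726124345804), np.float64(59.19097435365203), np.float64(59.29608455762599), np.float64(59.329765184404984)]
```

x is aligned to within 0.2 mm. I'll go down until the template is just above the pins, where the far pin tip should show through its hole.

{"name": "send_rows", "arguments": {"series": [[8, [0, 0, -0.2], [0, 0, 0]], [8, [0, 0, -0.2], [0, 0, 0]], [8, [0, 0, -0.11], [0, 0, 0]], [8, [0, 0, 0], [0, 0, 0]], [8, [0, 0, 0], [0, 0, 0]]]}}

```text
clock: 19.4
eef_pos: [547.2, 71.8, 121.8]
tool_rot: [3.141, 0.0, 1.713]
force: [-0.2, 0.8, -4.0]
width: 13.0
gripper_force: 58.9
```

Run:
```python
from h import *
w=cam('wrist');s=sensors.read_state();print(s['eef_pos'],s['force'])
u0,v0=283,130
cv2.imwrite('pics/h2.png',cv2.resize(w['img'][v0:v0+60,u0:u0+80,::-1],(800,600),interpolation=cv2.INTER_NEAREST))
zb=s['eef_pos'][2]-33.6
c=np.array([547.2,71.5])+45*np.array([-.1426,.9898])
print('template bottom',zb,'pin top pred',(proj(w,[*c,82])-[u0,v0])*10,'hole top pred',(proj(w,[*c,zb+8])-[u0,v0])*10,'bottom',(proj(w,[*c,zb])-[u0,v0])*10)
print('px/mm',np.linalg.norm(proj(w,[*(c+[0,1]),zb+8])-proj(w,[*c,zb+8])))
```

```text
[547.2776141   71.81369008 121.958493  ] [ 0.4000773   0.75846852 -4.23869541]
template bottom 88.35849300117371 pin top pred [378.72814649 300.90917828] hole top pred [377.28400275 347.65215827] bottom [378.11938871 320.61300128]
px/mm 1.97053905816851
```

View pics/h2.png

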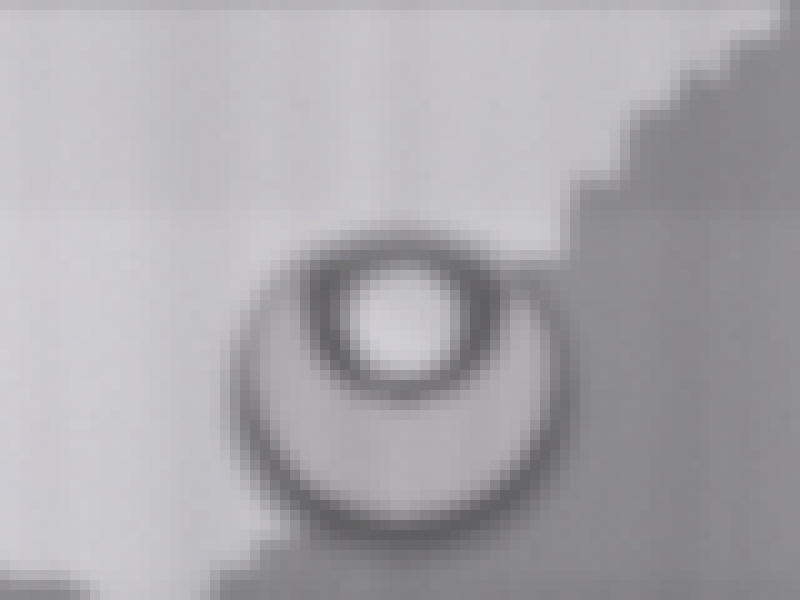

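The bright pin tip is at crop (405,320) and the hole rim is centred at about (402,386). Compared with the prediction, the hole sits about 1 mm toward -y of the pin and x is aligned, so I'll shift +1 mm in y and lower slowly.

{"name": "send_rows", "arguments": {"series": [[8, [0, 0.02, 0], [0, 0, 0]], [8, [0, 0, -0.05], [0, 0, 0]], [8, [0, 0, -0.05], [0, 0, 0]], [8, [0, 0, -0.05], [0, 0, 0]], [8, [0, 0, -0.05], [0, 0, 0]], [8, [0, 0, -0.05], [0, 0, 0]], [8, [0, 0, -0.05], [0, 0, 0]], [8, [0, 0, 0], [0, 0, 0]]]}}

```text
clock: 20.45
eef_pos: [546.8, 73.0, 103.4]
tool_rot: [-3.141, -0.0, 1.713]
force: [0.1, -0.2, -3.6]
width: 13.1
gripper_force: 58.9
```

{"name": "send_rows", "arguments": {"series": [[8, [0, 0, -0.04], [0, 0, 0]], [8, [0, 0, -0.04], [0, 0, 0]], [8, [0, 0, -0.03], [0, 0, 0]], [8, [0, 0, -0.02], [0, 0, 0]], [8, [0, 0, 0], [0, 0, 0]]]}}

```text
clock: 21.08
eef_pos: [546.9, 73.0, 95.8]
tool_rot: [-3.141, -0.0, 1.713]
force: [0.2, -0.5, -4.5]
width: 13.4
gripper_force: 58.9
```

{"name": "send_rows", "arguments": {"series": [[8, [0, 0, -0.01], [0, 0, 0]], [8, [0, 0, -0.01], [0, 0, 0]], [8, [0, 0, 0], [0, 0, 0]]]}}

```text
clock: 21.45
eef_pos: [547.0, 73.1, 94.7]
tool_rot: [3.142, -0.0, 1.713]
force: [-0.4, -0.6, -3.9]
width: 13.4
gripper_force: 58.9
```

{"name": "send_rows", "arguments": {"series": [[8, [0, 0, -0.01], [0, 0, 0]], [8, [0, 0, -0.01], [0, 0, 0]], [8, [0, 0, 0], [0, 0, 0]]]}}

```text
clock: 21.82
eef_pos: [547.0, 73.0, 93.7]
tool_rot: [3.142, -0.0, 1.713]
force: [-0.7, -0.2, -1.8]
width: 13.1
gripper_force: 59.5
```

{"name": "send_rows", "arguments": {"series": [[8, [0, 0, -0.01], [0, 0, 0]], [8, [0, 0, 0], [0, 0, 0]]]}}

```text
clock: 22.08
eef_pos: [547.0, 73.0, 93.6]
tool_rot: [3.141, -0.0, 1.713]
force: [-2.5, -1.5, 5.2]
width: 13.0
gripper_force: 60.5
```

The template is seated, with a light upward force. Releasing and backing off upward.

{"name": "send_rows", "arguments": {"series": [[30, [0, 0, 0], [0, 0, 0]], [50, [0, 0, 0], [0, 0, 0]], [50, [0, 0, 0], [0, 0, 0]], [50, [0, 0, 0], [0, 0, 0]], [50, [0, 0, 0.2], [0, 0, 0]], [50, [0, 0, 0.5], [0, 0, 0]], [50, [0, 0, 0.8], [0, 0, 0]], [50, [0, 0, 0.8], [0, 0, 0]]]}}

```text
clock: 23.08
eef_pos: [546.8, 72.9, 233.0]
tool_rot: [3.141, 0.0, 1.713]
force: [1.0, 0.7, -0.2]
width: 49.8
gripper_force: 0.0
```

{"name": "send_rows", "arguments": {"series": [[50, [0, -0.4, 0.8], [0, 0, 0]], [50, [0, -0.6, 0.6], [0, 0, 0]], [50, [0, -0.7, 0.2], [0, 0, 0]], [50, [0, -0.7, 0], [0, 0, 0]], [50, [0, -0.5, 0], [0, 0, 0]], [50, [0, 0, 0], [0, 0, 0]], [50, [0, 0, 0], [0, 0, 0]], [50, [0, 0, 0], [0, 0, 0]]]}}

```text
clock: 24.08
eef_pos: [547.1, -99.4, 327.0]
tool_rot: [3.142, -0.001, 1.715]
force: [0.3, -0.0, 0.5]
width: 49.7
gripper_force: 0.0
```

Run:
```python
from h import *
s=sensors.read_state();print(s['clock'],s['eef_pos'],s['force'],s['qd'])
O=np.array([547.2,71.5]);X=np.array([.9898,.1426]);Y=np.array([-.1426,.9898]);ims=[]
for n,k in (('wrist',2),('top',3),('scene',3)):
    for i in range(k):
        d=cam(n);P=cloud(d);q=P[...,:2]-O;xx=q@X;yy=q@Y;Z=P[...,2];ok=d['depth']>0
        t=ok&(abs(Z-68)<3)&(abs(yy)<60)&(abs(xx)<50)&(abs(xx)>20)
        if t.sum()>50:
            A=np.c_[xx[t],yy[t],np.ones(t.sum())];print(n,t.sum(),'templ plane',np.linalg.lstsq(A,Z[t],rcond=None)[0].round(4),end=' ')
        f=lambda m:(m.sum(),round(float(Z[m].mean()),2)) if m.any() else None
        print('platform edge',f(ok&(abs(yy-79)<8)&(abs(xx)<65)&(abs(Z-60)<4)),'hinge side',f(ok&(abs(yy+73)<5)&(abs(xx)<65)&(abs(Z-60)<4)),'blocks',f(ok&(abs(yy-98)<5)&(abs(abs(xx)-60)<7)&(abs(Z-60)<4)))
    ims.append(d['img'])
cv2.imwrite('pics/f.png',np.vstack([np.hstack([cv2.resize(ims[1],(400,300)),cv2.resize(ims[2][150:270,250:410],(400,300))]),np.hstack([cv2.resize(ims[0],(400,300)),cv2.resize(ims[1][140:260,230:390],(400,300))])])[:,:,::-1])
```

```text
24.075 [547.09449669 -99.38030186 326.97802031] [ 0.31112327 -0.04634037  0.54558904] [-0.00141578  0.00103309  0.00397162  0.00131011  0.00294993 -0.00213575
  0.00196358]
wrist 3802 templ plane [ 1.40000e-03 -5.00000e-04  6.73132e+01] platform edge None hinge side (np.int64(953), 59.38) blocks None
wrist 3784 templ plane [1.10000e-03 0.00000e+00 6.73082e+01] platform edge None hinge side (np.int64(952), 59.35) blocks None
top 657 templ plane [-1.3000e-03  4.0000e-04  6.8294e+01] platform edge (np.int64(144), 60.53) hinge side (np.int64(140), 60.49) blocks (np.int64(30), 60.16)
top 683 templ plane [1.70000e-03 1.00000e-03 6.82761e+01] platform edge (np.int64(146), 59.93) hinge side (np.int64(138), 60.38) blocks (np.int64(33), 60.71)
top 655 templ plane [9.00000e-04 1.90000e-03 6.82766e+01] platform edge (np.int64(148), 60.39) hinge side (np.int64(142), 60.49) blocks (np.int64(28), 60.37)
scene 593 templ plane [ 2.3000e-03 -3.0000e-04  6.8118e+01] platform edge (np.int64(141), 60.41) hinge side (np.int64(130), 60.34) blocks (np.int64(27), 59.71)
scene 584 templ plane [ 1.00000e-03 -0.00000e+00  6.82067e+01] platform edge (np.int64(139), 60.2) hinge side (np.int64(129), 60.53) blocks (np.int64(29), 60.14)
scene 592 templ plane [2.30000e-03 1.60000e-03 6.82269e+01] platform edge (np.int64(147), 60.08) hinge side (np.int64(128), 60.46) blocks (np.int64(29), 60.7)
```

View pics/f.png

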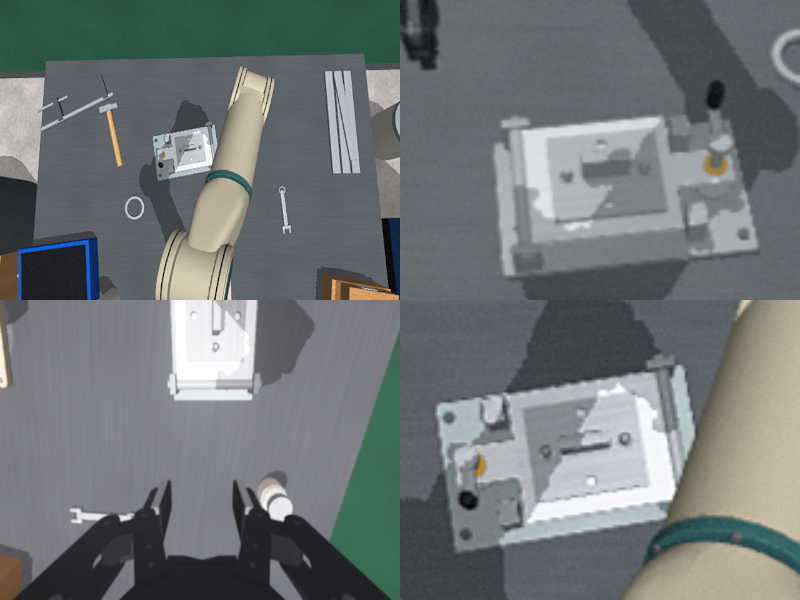

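The template sits flush on both pins, with its top 8 mm above the platform and a slope of about 0. The platform is level with the blocks, the bystanders are untouched and the arm is clear, so I'll hand the job in.

```bash
python3 -c "
from cell import ctrl; print(ctrl.finish_job())"
```

```text
the job is handed in; nothing more can be done
None
```

The job is handed in at about 24 s: the platform measured level to about 0.001 rad, the template sits flush over both pins, the gripper has let go and is clear, and the bystanders look undisturbed.

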